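# Spray-coat the last fruit dessert and add it to the row

## Robot

A 6-joint arm with a two-finger parallel gripper is mounted at the origin on the work surface. World frame = base frame: x ahead of the robot, y to its left, z up, the work surface at z = 0. Lengths are in m, angles in rad, forces in N, time in s.
With the tool pointing down it reaches from about 0.35 to 0.8 m from the base axis. Payload 7.3 kg.
Tool frame: the origin (TCP) lies between the finger pads; the fingertips stand 17 mm ahead of it and the grasp point (between the pads) lies 2 mm behind it (manip.tip_extent is the distance from the TCP to the fingertips, in m); z points along the fingers, y is the line along which they close (so a half turn about z gives the same grasp; the last joint's range is limited). The gripper opens to 85 mm and grips with 20 to 120 N. Pads are 22 mm wide; open, the fingers measure 114 mm over their backs; the gripper's body (76 mm by 85 mm) begins 54 mm behind the grasp point. The pads swing forward as they close: fully open they stand 13 mm farther back than shut.
Start: joints at [-1.267, 0.342, 1.524, -0, 1.275, -0.146], TCP at [0.228, -0.473, 0.248] pointing down, gripper open.
Joint ranges: [-2.53, 2.53], [-0.77, 2.02], [0.04, 2.7], [-1, 4.14], [0.28, 2.66], [-3.11, 3.11]. Speed limits (rad/s): [2.57, 2.57, 3.14, 3.14, 3.14, 3.14].

## Interface

Orientations are given as a unit quaternion [w, x, y, z].
In Python, from plant import manip gives the robot as it stands.
- The arm moves only by the shell command python3 -m handwheel 'ROWS' [FORCE]. ROWS is JSON, a list that holds one entry, the list of rows, each a list of 7 numbers: the turn, a rotation vector about the tool's x, y, z in degrees, then the shift along the tool's x, y, z in cm, then the opening, from 0 (shut) to 1 (fully open). In form: [[[wx, wy, wz, dx, dy, dz, grip], ...]]. A call has exactly 10 rows; each row shifts and turns the commanded pose from where the row before left it, along the tool's axes as they then stand; what a row does not reach is not made up. A row lasts 1/8 s, in which the tool goes at most 62.5 mm and 10.7 degrees, less where a joint would pass 70% of its speed; a pose out of reach is approached as far as the arm can. A call with a gripper value outside its range is refused whole. The fingers move at their own pace and stop on an object; FORCE is the grip in N (left out, the last holds). Time passes only in rows, so rows that do not move let the fingers close, or fill a call up. It gives the time, the measured TCP pose, the force, the opening and the grip force at its end, in the units of the state.
- manip.get_obs(): the state, without advancing time (a new reading comes with each control period).
- manip.camera(name): name is "scene" or "top" or "wrist"; returns the picture (384x512x3 uint8, red, green, blue); there is no depth.
- manip.camera_params(name): a dict with "K" (3x3 intrinsics, pixels), "position" and "rotation" of the camera in the world; the wrist camera has in their place "T_tool_cam" (4x4, takes a point from camera to tool coordinates, whose origin is the TCP and whose axes are the flange's). Camera axes: x right, y down, z forward; pixel columns grow to the right and rows downward; lengths in m; the calibration is good to about 2 mm. A picture is of the moment at which its call begins: read the wrist's pose just before it. camera_params takes no time and is no camera call.
- manip.job_done(): hands the job in; it is judged then, once.
Trained networks look in the newest picture that a camera, given by its name, has taken for a name from the list of things; names that differ only in an ending like _2 or _b are one class to them, and where a whole thing is asked for, a point or a joint stands for the part that bears it (a point fixed in the world has none). Each returns a list of dicts, best first, with "confidence" (0 to 1); they miss things now and then, are a little off and sometimes report something else, mostly with a low value. They report only what shows in the picture. A call takes as long as a camera call. They do not tell look-alikes from the thing itself.
- manip.masks_of(target, camera): "pixels" (384x512 bool, what is visible of it) and "bbox" ([left, top, right, bottom] in pixels, round what is visible of it).
- manip.pinpoint(target, camera): "centre" ([column, row] in pixels: a listed point, or the origin of a listed thing).
The state is a dict: "clock": time; "q": joint angles; "joint_velocities": joint speeds; "joint_efforts": joint torques, N m; "position": TCP position; "eef_rot": TCP orientation; "wrist_force": force on the tool from outside, world axes, zero at the start; "torque": the same for the moment, N m; "grip_width": opening from 0.0 (shut) to 1.0 (fully open); "grasp_force": force on a finger pad.
Only numpy, scipy, OpenCV 4.12 (cv2) and the standard library are available. Lean on these libraries where they do the work, as an engineer would, in place of code of your own. Each camera call takes 0.05 s, during which the arm holds its last target. There are 200 camera calls.

## Task

The uncoated off-white dessert still needs its velvet coat: set it down gently in the middle of the round spot in front of the can with the orange cap, let go of it, then press that cap fully down for a short burst of about half a second (never more than two seconds) and let it spring back up. Then move the dessert to the middle of the free place in the row on the dark slate and set it down there gently, upright, without dropping it; never press the orange cap without the dessert on its spot, do not press the green cap, and leave the other desserts where they stand.

Things in the scene. Friction and masses are not known exactly. Their poses are not given: they have to be found in the camera images.
- plain_dessert: the uncoated dessert: off-white orange shape with a small stalk and green leaf (look only), one firm frozen piece of about 110 g with its round gold card. Barrel 55 mm across, sides upright from 16 to 32 mm above the underside, top at 50 mm; card 72 mm across, 3 mm thick. Origin at the centre of the card's underside, z up. Starts on the counter; yaw does not matter
- orange_can_spot (a point): centre of the top face of the fixed round orange-rimmed spot (84 mm across, white middle) in front of the orange-capped can, 18 mm above the counter and 10 mm above the steel bench under it. The can's axis is 140 mm away in the point's +y direction; its nozzle sprays along -y. The unit's white base plate is 110 mm wide along x
- orange_can_cap_top (a point): centre of the flat top of the orange nozzle cap (30 mm across, 24 mm high), 164 mm above the counter when up; it moves down with the cap; z up. The fixed can under it is 52 mm across, in a dark clamp with a post behind it
- orange_can_cap (a joint): travel of the orange cap, reading 0 when up and 0.008 m when pressed right down (positive is downwards). It is sprung: about 3 N starts it moving and 8.5 N puts it fully down, and it comes back up by itself
- orange_can_bead (a joint): burst timer of the orange can: a red bead in a small rocking trough on a post behind the can. The trough tips over when the cap is pressed more than half way, and the bead then creeps along it at about 6.5 mm/s with the cap fully down; it creeps back likewise when the cap is let go. Reads 0 at rest, 0.025 m at the other end. Leave it alone
- green_can_cap_top (a point): centre of the top of the green nozzle cap on the other, otherwise identical can unit, which stands beside the orange one (the two may be either way round, axes 140 mm apart); 164 mm above the counter. Not to be used
- green_can_cap (a joint): travel of the green cap, reading 0 when up and 0.008 m when pressed right down (positive is downwards). It is sprung: about 3 N starts it moving and 8.5 N puts it fully down, and it comes back up by itself
- free_place: the free place on the dark slate: a flat pale disc with a gold rim, 80 mm across, flush on the slate (its thickness can be neglected). Origin at its centre on the slate's top face, 10 mm above the counter; its y axis runs along the row of three places, which are 100 mm apart. It may be any of the three. The slate is fixed, 130 mm by 340 mm along the row
- finished_a: a finished orange-coloured dessert on the slate, the same shape and size as plain_dessert (55 mm wide, 50 mm high, on a 72 mm gold card); origin at the centre of the card's underside
- finished_b: another finished orange-coloured dessert on the slate, the same shape and size as plain_dessert (55 mm wide, 50 mm high, on a 72 mm gold card); origin at the centre of the card's underside
- berry: purple berry dessert on the counter, a bystander, the same shape and size as plain_dessert (55 mm wide, 50 mm high, on a 72 mm gold card); origin at the centre of the card's underside
- pumpkin: pale yellow ribbed pumpkin-shaped dessert on the counter, a bystander, the same shape and size as plain_dessert (55 mm wide, 50 mm high, on a 72 mm gold card); origin at the centre of the card's underside
Things that resemble listed ones, but are neither listed nor needed, are in the scene too. What is shaped like the plain_dessert but blue or pink is not meant.

How it is judged:
On the way, in this order (a step that is already met when the one before it is completed fails the run):
1. the plain dessert stands upright and released on the orange can's spot, within 15 mm of its centre (horizontal distance between plain_dessert and orange_can_spot below 0.015 m and z of plain_dessert in the frame of orange_can_spot between -0.004 and 0.004 m and angle between plain_dessert's own z axis and vertical below 0.12 rad and contact force between plain_dessert and the fingers below 0.05 N and linear speed of plain_dessert below 0.02 m/s), for 0.2 s.
2. the orange cap is pressed down (past 6 of its 8 mm) for at least 0.15 s while the dessert stands on the spot (horizontal distance between plain_dessert and orange_can_spot below 0.015 m and z of plain_dessert in the frame of orange_can_spot between -0.004 and 0.004 m and angle between plain_dessert's own z axis and vertical below 0.12 rad and value of joint orange_can_cap above 0.006 m), for 0.15 s.
3. the cap is let go and springs back up, the dessert still on the spot (horizontal distance between plain_dessert and orange_can_spot below 0.015 m and z of plain_dessert in the frame of orange_can_spot between -0.004 and 0.004 m and angle between plain_dessert's own z axis and vertical below 0.12 rad and value of joint orange_can_cap below 0.0015 m), for 0.1 s.
At the end, for the whole second after the job is handed in: The plain dessert, coated, stands upright (within 0.12 rad), released and at rest on the slate within 12 mm of the centre of the free place; both caps are up (under 1.5 mm); the two finished desserts, the berry and the pumpkin dessert are upright and within 20 mm of where they began (horizontal distance between plain_dessert and free_place below 0.012 m and z of plain_dessert in the frame of free_place between -0.004 and 0.004 m and angle between plain_dessert's own z axis and vertical below 0.12 rad and contact force between plain_dessert and the fingers below 0.05 N and linear speed of plain_dessert below 0.02 m/s and value of joint each of orange_can_cap, green_can_cap below 0.0015 m and distance of each of finished_a, finished_b, berry, pumpkin from where it was at the start of the episode below 0.02 m and angle between each of finished_a, finished_b, berry, pumpkin's own z axis and vertical below 0.15 rad); the robot touches nothing.
It fails at once if the green cap is pressed by more than 3 mm (value of joint green_can_cap above 0.003 m).
It fails at once if the orange cap is pressed by more than 3 mm while the dessert is not on its spot (more than 20 mm off) (value of joint orange_can_cap above 0.003 m and horizontal distance between plain_dessert and orange_can_spot above 0.02 m).
It fails at once if the burst is too long: the timer bead passes 17 mm (cap held fully down for about 2.6 s) (value of joint orange_can_bead above 0.017 m).
It fails at once if the dessert is tipped by more than 0.6 rad, or dropped: out of the fingers and faster than 0.5 m/s (a fall of about 13 mm) (angle between plain_dessert's own z axis and vertical above 0.6 rad or (contact force between plain_dessert and the fingers below 0.01 N and linear speed of plain_dessert above 0.5 m/s)).
It fails at once if a finished dessert, the berry or the pumpkin dessert is pushed more than 20 mm (distance of any of finished_a, finished_b, berry, pumpkin from where it was at the start of the episode above 0.02 m).
It also fails if it takes over 67 s, if anything falls off the work surface, if the arm or the gripper's body presses on something with over 40 N, if the wrist force passes 120 N, or if a joint passes its speed limit or range.

## Working session

There is one attempt and no reset: what is moved stays moved. The work goes in short steps, Python scripts to look and compute and a shell command to move; the robot and the scene stay as the last step left them, time stands still between calls to the robot, and variables do not carry over. Pictures are saved under pics/ and viewed, at most 12 in all, crops included, and the job is handed in when it is done.

```bash
mkdir -p pics; ls; cat > h.py <<'E'
import numpy as np, cv2
from plant import manip
from scipy.spatial.transform import Rotation as R
def cam(name):
    p=manip.camera_params(name); K=np.array(p["K"])
    if "T_tool_cam" in p:
        o=manip.get_obs(); q=o["eef_rot"]; T=np.eye(4); T[:3,:3]=R.from_quat([q[1],q[2],q[3],q[0]]).as_matrix(); T[:3,3]=o["position"]
        T=T@np.array(p["T_tool_cam"]); return K,T[:3,3],T[:3,:3]
    Rm=np.array(p["rotation"])
    if Rm.shape!=(3,3): Rm=R.from_quat([Rm[1],Rm[2],Rm[3],Rm[0]]).as_matrix()
    return K,np.array(p["position"]),Rm
def ray(c,px,z):
    K,p,Rm=c; d=Rm@np.linalg.solve(K,[px[0],px[1],1.]); return p+d*(z-p[2])/d[2]
def shot(name,fn=None):
    im=manip.camera(name)
    if fn: cv2.imwrite("pics/"+fn,im[:,:,::-1])
    return im
def toolrel(t):
    o=manip.get_obs(); q=o["eef_rot"]; return R.from_quat([q[1],q[2],q[3],q[0]]).as_matrix().T@(np.array(t)-o["position"])*100
E
python3 - <<'E'
from h import *
a=shot("top");b=shot("scene")
cv2.imwrite("pics/a.png",cv2.resize(np.vstack([a,b])[:,:,::-1],None,fx=.78,fy=.78))
cv2.imwrite("pics/top.png",cv2.resize(a[:,:,::-1],(800,600)))
Z=dict(plain_dessert=0,orange_can_spot=.018,orange_can_cap_top=.164,green_can_cap_top=.164,free_place=.01,finished_a=.01,berry=0,pumpkin=0)
for c in("top","scene"):
    C=cam(c); print(c,C[1])
    for t,z in Z.items():
        for d in manip.pinpoint(t,c): print(t,np.round(d["centre"],1),round(d["confidence"],2),np.round(ray(C,d["centre"],z),4))
o=manip.get_obs();print(o["clock"],o["position"],o["eef_rot"],manip.tip_extent)
E
```

```text
pics
top [0.365115   0.00672881 1.31366937]
plain_dessert [259.5 206.7] 0.97 [0.45   0.0228 0.    ]
plain_dessert [269.2 165.5] 0.97 [ 0.5724 -0.0041  0.    ]
plain_dessert [306.3 227.8] 0.63 [ 0.3908 -0.1138  0.    ]
plain_dessert [123.  176.7] 0.18 [0.5332 0.4297 0.    ]
orange_can_spot [183.5 196.1] 0.96 [0.4764 0.2438 0.018 ]
orange_can_cap_top [121.1 182.2] 0.62 [0.4978 0.3811 0.164 ]
green_can_cap_top [131.5 128.8] 0.69 [0.6398 0.3613 0.164 ]
free_place [395.2 170.8] 0.81 [ 0.5598 -0.3713  0.01  ]
finished_a [327.2 167.5] 0.67 [ 0.567  -0.1738  0.01  ]
berry [264.7 125.4] 0.8 [0.6938 0.0108 0.    ]
pumpkin [354.5 245.6] 0.61 [ 0.342  -0.2524  0.    ]
scene [ 1.01689084 -0.56166028  1.0093444 ]
plain_dessert [206.  226.4] 0.94 [ 0.4058 -0.1072  0.    ]
plain_dessert [242.4 207.5] 0.75 [0.4452 0.0309 0.    ]
plain_dessert [264.8 234.7] 0.64 [ 0.5774 -0.0081  0.    ]
orange_can_spot [287.3 171.6] 0.67 [0.4698 0.2555 0.018 ]
orange_can_cap_top [322.  126.8] 0.58 [0.5107 0.3932 0.164 ]
green_can_cap_top [348.1 149.2] 0.62 [0.6437 0.3497 0.164 ]
free_place [178.2 307.9] 0.71 [ 0.5526 -0.3606  0.01  ]
free_place [228.  267.8] 0.42 [ 0.573  -0.1786  0.01  ]
finished_a [202.  286.6] 0.68 [ 0.5571 -0.2724  0.01  ]
finished_a [226.7 267.7] 0.64 [ 0.5698 -0.1808  0.01  ]
berry [295.2 253.4] 0.68 [ 0.696  -0.0023  0.    ]
pumpkin [159.2 246.6] 0.69 [ 0.3477 -0.2587  0.    ]
0.9 [ 0.22828925 -0.47278701  0.24833223] [5.48354110e-05 9.74820735e-01 2.22989980e-01 1.65768184e-05] 0.017
```

View pics/top.png

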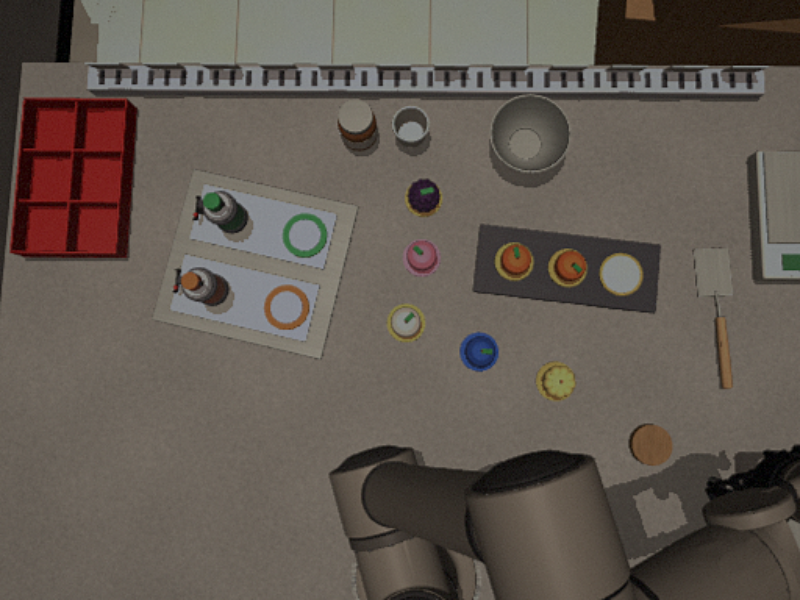

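View pics/a.png

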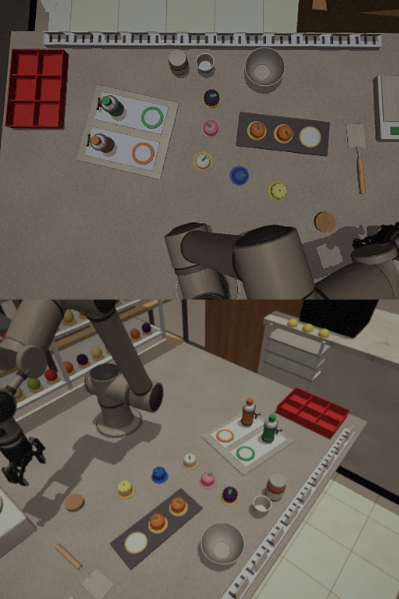

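Top view, in 800×600 pixels: off-white dessert (406,322). Look-alikes: pink (421,257), blue (479,352), yellow pumpkin (556,381), and the pale free disc (621,274). By the description I pick the off-white one. The orange unit is the lower one, with its cap at (192,282) and spot at (287,307).

```bash
python3 - <<'E'
from h import *
a=cv2.imread("pics/top.png")
cv2.imwrite("pics/crop.png",cv2.resize(a[282:362,366:446],(400,400),interpolation=cv2.INTER_CUBIC))
C=cam("top"); im=shot("top"); S=cam("scene"); shot("scene")
for t,z in dict(plain_dessert=.002,free_place=.01,orange_can_spot=.018,orange_can_cap=.16,green_can_cap=.16).items():
  for n,c in(("top",C),("scene",S)):
    for d in manip.masks_of(t,n)[:3]:
        ys,xs=np.nonzero(d["pixels"]); 
        (cx,cy),r=cv2.minEnclosingCircle(np.c_[xs,ys].astype(np.float32))
        print(t,n,round(d["confidence"],2),d["bbox"],len(xs),np.round(ray(c,(cx,cy),z),4),np.round(ray(c,(xs.mean(),ys.mean()),z),4))
# triangulate
def tri(p1,p2):
    A=[];b=[]
    for c,p in((C,p1),(S,p2)):
        d=c[2]@np.linalg.solve(c[0],[*p,1]);d/=np.linalg.norm(d);P=np.eye(3)-np.outer(d,d);A.append(P);b.append(P@c[1])
    return np.linalg.lstsq(np.vstack(A),np.hstack(b),rcond=None)[0]
for n,p,q in[("plain",(259.5,206.7),(242.4,207.5)),("spot",(183.5,196.1),(287.3,171.6)),("cap",(121.1,182.2),(322,126.8)),("green",(131.5,128.8),(348.1,149.2)),("free",(395.2,170.8),(178.2,307.9))]: print(n,tri(p,q).round(4))
E
```

```text
plain_dessert top 0.83 [293.6, 215.6, 317.8, 234.0] 506 [ 0.4003 -0.113   0.002 ] [ 0.4004 -0.1135  0.002 ]
plain_dessert top 0.73 [259.6, 152.7, 282.0, 179.6] 454 [ 0.5755 -0.0044  0.002 ] [ 0.5756 -0.0039  0.002 ]
plain_dessert top 0.56 [247.1, 193.5, 268.6, 219.1] 509 [0.4527 0.024  0.002 ] [0.4514 0.0235 0.002 ]
plain_dessert scene 0.88 [232.2, 195.5, 256.8, 221.2] 349 [0.4509 0.0273 0.002 ] [0.4514 0.0286 0.002 ]
plain_dessert scene 0.81 [196.6, 213.3, 216.4, 238.8] 362 [ 0.4006 -0.1093  0.002 ] [ 0.4009 -0.109   0.002 ]
plain_dessert scene 0.66 [254.0, 221.8, 278.6, 244.0] 370 [0.5779 0.0013 0.002 ] [0.578  0.0006 0.002 ]
free_place top 0.95 [381.3, 160.8, 410.8, 188.4] 552 [ 0.5463 -0.3763  0.01  ] [ 0.5462 -0.3766  0.01  ]
free_place scene 0.62 [161.7, 295.3, 193.1, 324.5] 664 [ 0.5515 -0.3752  0.01  ] [ 0.5512 -0.3755  0.01  ]
orange_can_spot top 0.56 [245.8, 191.9, 270.9, 218.3] 442 [0.4508 0.0231 0.018 ] [0.4507 0.0233 0.018 ]
orange_can_spot scene 0.89 [270.6, 125.1, 336.7, 193.9] 1709 [0.466  0.3543 0.018 ] [0.4953 0.3399 0.018 ]
orange_can_cap top 0.47 [115.1, 173.1, 130.9, 184.1] 133 [0.5054 0.3791 0.16  ] [0.5047 0.3799 0.16  ]
orange_can_cap top 0.39 [131.2, 122.3, 147.0, 133.0] 119 [0.6431 0.3493 0.16  ] [0.6412 0.3509 0.16  ]
green_can_cap top 0.75 [349.6, 160.7, 377.7, 186.8] 452 [ 0.5358 -0.2447  0.16  ] [ 0.5355 -0.2442  0.16  ]
green_can_cap top 0.55 [132.6, 123.3, 144.2, 132.2] 103 [0.6393 0.3504 0.16  ] [0.6402 0.3504 0.16  ]
green_can_cap scene 0.65 [313.7, 125.9, 323.5, 132.4] 76 [0.5143 0.3758 0.16  ] [0.5148 0.3758 0.16  ]
plain [0.4503 0.0237 0.0105]
spot [0.4765 0.2425 0.0319]
cap [0.5044 0.3882 0.1613]
green [0.6405 0.3628 0.154 ]
free [ 0.5586 -0.3652  0.0257]
```

View pics/crop.png

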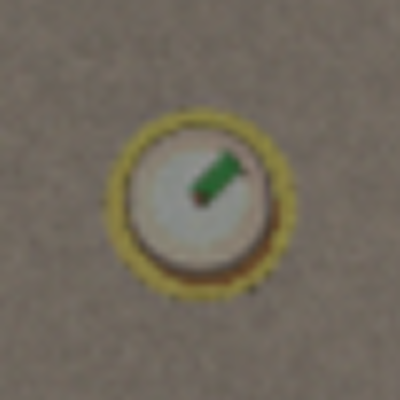

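The crop shows the off-white barrel, green leaf and gold card centred at about (200,203), so the choice holds. Next I move above it.

```bash
python3 -m handwheel '[[[0,0,0,4.15,-3.5,0.3,1],[0,0,0,4.15,-3.5,0.3,1],[0,0,0,4.15,-3.5,0.3,1],[0,0,0,4.15,-3.5,0.3,1],[0,0,0,4.15,-3.5,0.3,1],[0,0,0,4.15,-3.5,0.3,1],[0,0,0,4.15,-3.5,0.3,1],[0,0,0,4.15,-3.5,0.3,1],[0,0,0,4.15,-3.5,0.3,1],[0,0,0,4.15,-3.5,0.3,1]]]' 40
python3 -m handwheel '[[[0,0,-10,0,0,0,1],[0,0,-10,0,0,0,1],[0,0,-10,0,0,0,1],[0,0,-10,0,0,0,1],[0,0,-10,0,0,0,1],[0,0,-7,0,0,0,1],[0,0,0,0,0,0,1],[0,0,0,0,0,0,1],[0,0,0,0,0,0,1],[0,0,0,0,0,0,1]]]'
python3 - <<'E'
from h import *
o=manip.get_obs(); q=o["eef_rot"]; print(R.from_quat([q[1],q[2],q[3],q[0]]).as_matrix().round(3),o["q"])
C=cam("wrist"); im=shot("wrist","w1.png"); T=cam("top"); t=shot("top","t1.png"); S=cam("scene"); s=shot("scene","s1.png")
for n,c in(("wrist",C),("top",T),("scene",S)):
  for d in manip.pinpoint("plain_dessert",n): print(n,np.round(d["centre"]),round(d["confidence"],2),ray(c,d["centre"],0).round(4))
hsv=cv2.cvtColor(im,cv2.COLOR_RGB2HSV); m=cv2.inRange(hsv,(20,100,60),(35,255,255))
k,l,st,_=cv2.connectedComponentsWithStats(m)
for i in range(1,k):
    if st[i,4]>100:
        ys,xs=np.nonzero(l==i); e=cv2.minEnclosingCircle(np.c_[xs,ys].astype(np.float32)); print("gold",e,st[i,4],ray(C,e[0],.003).round(4))
print("cam",C[1])
E
```

```text
clock: 2.75
position: [0.4505, 0.0246, 0.2185]
eef_rot: [0.0, 0.975, 0.223, 0.0]
wrist_force: [0.7, -0.6, -0.8]
grip_width: 0.998
grasp_force: 0.0
clock: 4.0
position: [0.4499, 0.0228, 0.2183]
eef_rot: [0.0, 0.751, 0.661, -0.0]
wrist_force: [-0.1, -0.8, -0.0]
grip_width: 0.998
grasp_force: 0.0
[[ 0.127  0.992  0.   ]
 [ 0.992 -0.127 -0.   ]
 [-0.     0.    -1.   ]] [-1.19689849e-01  2.35527370e-01  1.76475213e+00 -8.23345453e-05
  1.14123110e+00  7.21966210e-03]
wrist [255. 160.] 0.8 [0.4472 0.0271 0.    ]
top [271. 164.] 0.75 [ 0.5763 -0.0082  0.    ]
top [306. 227.] 0.74 [ 0.3937 -0.1118  0.    ]
scene [207. 226.] 0.83 [ 0.4081 -0.1053  0.    ]
scene [241. 208.] 0.76 [0.4432 0.0269 0.    ]
scene [265. 237.] 0.57 [ 0.5847 -0.0144  0.    ]
gold ((260.5, 158.0), 30.923391342163086) 728 [0.4541 0.0297 0.003 ]
gold ((464.5, 156.5), 33.4440803527832) 365 [0.6867 0.0016 0.003 ]
gold ((347.0, 304.5), 15.041708946228027) 131 [ 0.5462 -0.1872  0.003 ]
gold ((210.0, 350.5), 22.94023895263672) 276 [ 0.3466 -0.2427  0.003 ]
gold ((341.5, 352.0), 12.500100135803223) 109 [ 0.5356 -0.2698  0.003 ]
cam [0.45844489 0.10381099 0.34300128]
```

View pics/w1.png

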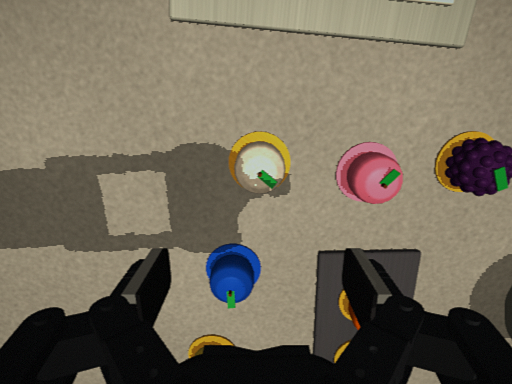

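The wrist view shows the off-white dessert at (260,160), with blue (233,270) and pink (370,175) well clear. I'll turn the tool so the camera faces away from the cans and look again.

```bash
python3 -m handwheel '[[[0,0,-10,0,0,0,1],[0,0,-10,0,0,0,1],[0,0,-10,0,0,0,1],[0,0,-10,0,0,0,1],[0,0,-10,0,0,0,1],[0,0,-10,0,0,0,1],[0,0,-10,0,0,0,1],[0,0,-10,0,0,0,1],[0,0,-7,0,0,0,1],[0,0,0,0,0,0,1]]]'
python3 - <<'E'
from h import *
C=cam("wrist"); im=shot("wrist","w2.png")
for d in manip.pinpoint("plain_dessert","wrist"): print(np.round(d["centre"]),round(d["confidence"],2),ray(C,d["centre"],0).round(4))
hsv=cv2.cvtColor(im,cv2.COLOR_RGB2HSV); m=cv2.inRange(hsv,(20,100,60),(35,255,255))
k,l,st,_=cv2.connectedComponentsWithStats(m)
for i in range(1,k):
    if st[i,4]>200:
        ys,xs=np.nonzero(l==i); e=cv2.minEnclosingCircle(np.c_[xs,ys].astype(np.float32)); print("gold",e,st[i],ray(C,e[0],.003).round(4))
t=np.array([.4505,.025,.026]);print(toolrel(t))
E
```

```text
clock: 5.55
position: [0.4498, 0.0228, 0.2183]
eef_rot: [0.0, 0.09, 0.996, -0.0]
wrist_force: [0.4, -0.3, 0.5]
grip_width: 1.0
grasp_force: 0.0
[252. 259.] 0.88 [ 0.5718 -0.005   0.    ]
[253. 168.] 0.76 [0.4524 0.0184 0.    ]
[132. 143.] 0.57 [ 0.3988 -0.1116  0.    ]
gold ((4.292569637298584, 121.46284484863281), 31.754425048828125) [  0  90  30  64 860] [ 0.3503 -0.2425  0.003 ]
gold ((7.0, 117.0), 15.652576446533203) [  0 103  15  29 248] [ 0.3464 -0.2374  0.003 ]
gold ((279.5, 168.5), 20.651975631713867) [275 148  15  42 256] [0.458  0.0489 0.003 ]
gold ((113.5, 271.0), 22.38871192932129) [ 93 259  42  22 202] [ 0.5554 -0.1863  0.003 ]
gold ((45.0, 286.5), 29.770050048828125) [ 17 263  57  46 551] [ 0.5619 -0.2841  0.003 ]
[-0.02552217  0.22841903 19.22802977]
```

```bash
python3 -m handwheel '[[[0,0,0,0,0,2.5,1],[0,0,0,0,0,2.5,1],[0,0,0,0,0,2.5,1],[0,0,0,0,0,2.5,1],[0,0,0,0,0,2.5,1],[0,0,0,0,0,2.5,1],[0,0,0,0,0,2.5,1],[0,0,0,0,0,1.3,1],[0,0,0,0,0,0.6,1],[0,0,0,0,0,0,1]]]' 30
python3 -m handwheel '[[[0,0,0,0,0,0,0.5],[0,0,0,0,0,0,0.3],[0,0,0,0,0,0,0.3],[0,0,0,0,0,0,0.3],[0,0,0,0,0,0,0.3],[0,0,0,0,0,0,0.3],[0,0,0,0,0,0,0.3],[0,0,0,0,0,0,0.3],[0,0,0,0,0,0,0.3],[0,0,0,0,0,0,0.3]]]' 30
```

```text
clock: 6.9
position: [0.45, 0.0228, 0.0244]
eef_rot: [0.0, 0.089, 0.996, -0.0]
wrist_force: [0.1, -0.2, -0.2]
grip_width: 0.997
grasp_force: 0.0
clock: 8.15
position: [0.4503, 0.0228, 0.0251]
eef_rot: [0.001, 0.089, 0.996, -0.0]
wrist_force: [-0.4, 0.1, 5.8]
grip_width: 0.628
grasp_force: 31.5
```

```bash
python3 -m handwheel '[[[0,0,0,0,0,-1,0.3],[0,0,0,0,0,-2,0.3],[0,0,0,0,0,-3,0.3],[0,0,0,0.2,3.2,-3,0.3],[0,0,0,0.2,3.8,-3,0.3],[0,0,0,0.2,3.8,0,0.3],[0,0,0,0.2,3.8,0,0.3],[0,0,0,0.2,3.8,0,0.3],[0,0,0,0.3,2.8,0,0.3],[0,0,0,0,1,0,0.3]]]' 30
python3 - <<'E'
from h import *
def ring(im,C,lo,hi,z,mn,n):
    m=cv2.inRange(cv2.cvtColor(im,cv2.COLOR_RGB2HSV),lo,hi)
    k,l,st,_=cv2.connectedComponentsWithStats(m)
    for i in range(1,k):
        if st[i,4]>mn:
            ys,xs=np.nonzero(l==i); P=np.array([ray(C,p,z)[:2] for p in zip(xs,ys)],np.float32)
            (c,r)=cv2.minEnclosingCircle(P); print(n,st[i],np.round(c,4),round(r,4))
for n in("wrist","top","scene"):
    C=cam(n); im=shot(n,n+"3.png")
    ring(im,C,(5,130,60),(17,255,255),.018,40,n)
    for t,z in(("orange_can_spot",.018),("plain_dessert",.12),("orange_can_cap_top",.164),("green_can_cap_top",.164)):
        for d in manip.pinpoint(t,n): print(n,t,np.round(d["centre"]),round(d["confidence"],2),ray(C,d["centre"],z).round(4))
o=manip.get_obs();print(o["position"],o["grip_width"],o["grasp_force"])
E
```

```text
clock: 9.4
position: [0.4762, 0.2449, 0.1446]
eef_rot: [0.0, 0.088, 0.996, 0.0]
wrist_force: [0.6, -1.4, 0.2]
grip_width: 0.63
grasp_force: 32.2
wrist [ 212  141   95   64 2096] [0.4755 0.2474] 0.0418
wrist [ 400  174   92   60 2750] [0.5176 0.4087] 0.04
wrist orange_can_spot [262. 190.] 0.91 [0.4772 0.2503 0.018 ]
wrist plain_dessert [ 46. 306.] 0.85 [0.4933 0.1133 0.12  ]
wrist plain_dessert [254. 246.] 0.59 [0.4752 0.2436 0.12  ]
wrist green_can_cap_top [253. 249.] 0.52 [0.4528 0.2478 0.164 ]
top [400   0  19  13  96] [ 1.0641 -0.4225] 0.0293
top [494  12  18   9  85] [ 1.0365 -0.7035] 0.0274
top [217  78  23  11  63] [0.8276 0.1227] 0.0337
top [321 156  19  22 289] [ 0.5685 -0.1798] 0.0317
top [356 160  19  22 285] [ 0.5581 -0.2804] 0.0316
top [185 194  13  17  64] [0.4596 0.2214] 0.0273
top [412 276  18  22  72] [ 0.2336 -0.4271] 0.0329
top orange_can_spot [184. 197.] 0.79 [0.4738 0.2437 0.018 ]
top plain_dessert [268. 165.] 0.82 [ 5.542e-01 -4.000e-04  1.200e-01]
top plain_dessert [308. 223.] 0.68 [ 0.4001 -0.1062  0.12  ]
top plain_dessert [178. 192.] 0.45 [0.4777 0.2395 0.12 
[... 923 characters left out ...]
138] [0.8138 0.1486] 0.0366
scene [219 253  19  21 298] [ 0.5648 -0.1692] 0.0356
scene [ 86 262  20  10  46] [ 0.266  -0.4316] 0.0275
scene [192 274  20  22 321] [ 0.5543 -0.2705] 0.0344
scene orange_can_spot [288. 174.] 0.63 [0.4799 0.2457 0.018 ]
scene orange_can_spot [295. 256.] 0.59 [ 0.706  -0.0212  0.018 ]
scene plain_dessert [206. 225.] 0.8 [ 0.4743 -0.1571  0.12  ]
scene plain_dessert [267. 237.] 0.76 [ 0.6396 -0.077   0.12  ]
scene plain_dessert [287. 152.] 0.51 [0.4662 0.2481 0.12  ]
scene orange_can_cap_top [322. 126.] 0.45 [0.5087 0.3982 0.164 ]
scene green_can_cap_top [350. 146.] 0.47 [0.6419 0.3684 0.164 ]
[0.47647153 0.24351659 0.14427332] 0.6255938008506768 32.249175440992985
```

View pics/wrist3.png

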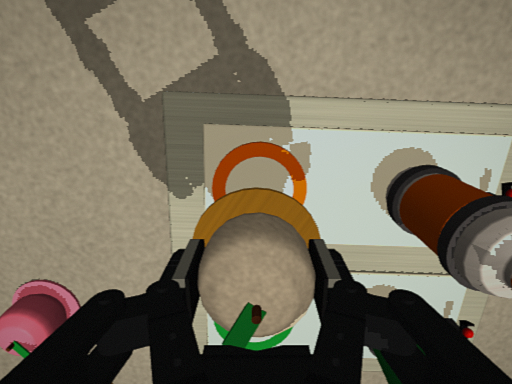

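The wrist view shows the dessert held upright at (257,260), over the orange ring at (259,172), with the can at (450,230). The ring fit puts the spot at about (.477,.245), so I lower there.

```bash
python3 -m handwheel '[[[0,0,0,0,0.15,1.5,0.3],[0,0,0,0,0,2.0,0.3],[0,0,0,0,0,2.0,0.3],[0,0,0,0,0,1.8,0.3],[0,0,0,0,0,1.2,0.3],[0,0,0,0,0,0.7,0.3],[0,0,0,0,0,0.4,0.3],[0,0,0,0,0,0.2,0.3],[0,0,0,0,0,0.15,0.3],[0,0,0,0,0,0.1,0.3]]]' 30
```

```text
clock: 11.4
position: [0.4769, 0.2451, 0.044]
eef_rot: [0.0, 0.089, 0.996, 0.0]
wrist_force: [-0.0, 0.2, -1.3]
grip_width: 0.624
grasp_force: 32.3
```

```bash
python3 -m handwheel '[[[0,0,0,0,0,0.05,0.3],[0,0,0,0,0,0.05,0.3],[0,0,0,0,0,0.05,0.3],[0,0,0,0,0,0,0.3],[0,0,0,0,0,0,0.65],[0,0,0,0,0,0,0.7],[0,0,0,0,0,0,0.8],[0,0,0,0,0,0,0.9],[0,0,0,0,0,0,1],[0,0,0,0,0,0,1]]]' 30
python3 - <<'E'
from h import *
C=cam("wrist");im=shot("wrist","w4.png")
for d in manip.pinpoint("plain_dessert","wrist"): print(np.round(d["centre"]),round(d["confidence"],2),ray(C,d["centre"],.018).round(4))
E
```

```text
clock: 12.65
position: [0.4767, 0.2451, 0.0422]
eef_rot: [-0.0, 0.089, 0.996, -0.0]
wrist_force: [-0.8, 0.7, 0.5]
grip_width: 0.999
grasp_force: 0.0
[254. 252.] 0.62 [0.4795 0.243  0.018 ]
```

View pics/w4.png

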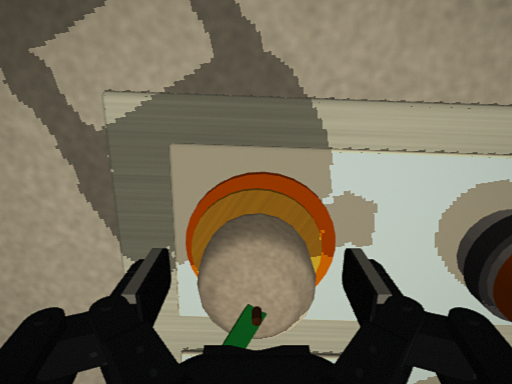

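The dessert stands on the spot, with the card inside the orange ring (ring centre about column 260, card about 256). I go up, close the fingers and measure the cap.

```bash
python3 -m handwheel '[[[0,0,0,0,0,-1.5,1],[0,0,0,0,0,-2.5,1],[0,0,0,0,0,-3,1],[0,0,0,0,0,-3,0],[0,0,0,0,0,-3,0],[0,0,0,0,0,-3,0],[0,0,0,0,0,-2.8,0],[0,0,0,0,0,0,0],[0,0,0,0,0,0,0],[0,0,0,0,0,0,0]]]' 30
python3 - <<'E'
from h import *
T={}
for n in("wrist","top","scene"):
    C=cam(n); im=shot(n,n+"5.png")
    for t,z in(("orange_can_spot",.018),("plain_dessert",.018),("orange_can_cap_top",.164),("green_can_cap_top",.164)):
        for d in manip.pinpoint(t,n)[:3]: print(n,t,np.round(d["centre"]),round(d["confidence"],2),ray(C,d["centre"],z).round(4))
    for d in manip.masks_of("orange_can_cap",n)[:3]:
        ys,xs=np.nonzero(d["pixels"]); print(n,"mask",round(d["confidence"],2),np.round(d["bbox"]),ray(C,(xs.mean(),ys.mean()),.158).round(4))
o=manip.get_obs();print(o["position"])
w=cv2.imread("pics/wrist5.png");t=cv2.imread("pics/top5.png")[100:244,90:282];s=cv2.imread("pics/scene5.png")[90:234,230:422]
big=np.hstack([w[:, :],np.vstack([cv2.resize(t,(288,192)),cv2.resize(s,(288,192))])]);cv2.imwrite("pics/m5.png",big)
E
```

```text
clock: 14.0
position: [0.4761, 0.2449, 0.2292]
eef_rot: [-0.001, 0.089, 0.996, -0.001]
wrist_force: [-0.0, -0.2, -0.1]
grip_width: -0.002
grasp_force: 0.0
wrist plain_dessert [254. 168.] 0.98 [0.4768 0.2422 0.018 ]
wrist plain_dessert [ 88. 266.] 0.91 [0.5668 0.0078 0.018 ]
wrist orange_can_cap_top [456. 225.] 0.67 [0.5058 0.3797 0.164 ]
wrist mask 0.77 [423. 194. 480. 244.] [0.5034 0.381  0.158 ]
top orange_can_spot [182. 195.] 0.87 [0.4799 0.2481 0.018 ]
top plain_dessert [305. 225.] 0.8 [ 0.3984 -0.1085  0.018 ]
top plain_dessert [184. 196.] 0.65 [0.4782 0.2436 0.018 ]
top plain_dessert [269. 166.] 0.65 [ 0.5666 -0.0031  0.018 ]
top green_can_cap_top [134. 132.] 0.63 [0.6316 0.3542 0.164 ]
scene orange_can_spot [159. 246.] 0.69 [ 0.3589 -0.2643  0.018 ]
scene orange_can_spot [289. 176.] 0.66 [0.4862 0.2416 0.018 ]
scene plain_dessert [287. 170.] 0.79 [0.4618 0.2618 0.018 ]
scene plain_dessert [265. 238.] 0.7 [ 0.5936 -0.0287  0.018 ]
scene plain_dessert [208. 225.] 0.62 [ 0.418  -0.1079  0.018 ]
scene orange_can_cap_top [320. 130.] 0.65 [0.515  0.3758 0.164 ]
scene green_can_cap_top [349. 149.] 0.54 [0.6447 0.3545 0.164 ]
scene green_can_cap_top [287. 174.] 0.17 [0.5568 0.125  0.164 ]
scene mask 0.51 [318. 124. 324. 133.] [0.5147 0.375  0.158 ]
scene mask 0.32 [164. 294. 192. 326.] [ 0.6209 -0.403   0.158 ]
[0.47673586 0.24508246 0.23029414]
```

View pics/m5.png

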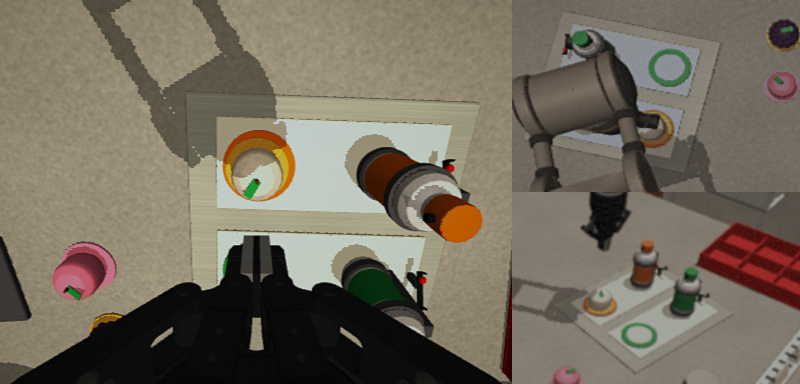

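The montage shows the dessert on its spot at wrist (258,170), the orange cap top at (461,223) and the green can at (380,290). The cap is at about (.504,.382), so I move over it.

```bash
python3 -m handwheel '[[[0,0,0,0,1.5,0,0],[0,0,0,0,2.5,0,0],[0,0,0,-0.1,2.5,0,0],[0,0,0,-0.1,2.5,0,0],[0,0,0,-0.1,2.5,0,0],[0,0,0,0,1.5,0,0],[0,0,0,0,0.95,1,0],[0,0,0,0,0,1.5,0],[0,0,0,0,0,1,0],[0,0,0,0,0,0,0]]]' 30
python3 - <<'E'
from h import *
C=cam("wrist"); im=shot("wrist","w6.png")
for d in manip.pinpoint("orange_can_cap_top","wrist")[:3]: print(np.round(d["centre"]),round(d["confidence"],2),ray(C,d["centre"],.164).round(4))
o=manip.get_obs();print(o["position"]); p=C[2].T@(np.array(o["position"])-[0,0,.017]-C[1]); p=C[0]@p; print("tip px",p[:2]/p[2])
E
```

```text
clock: 16.15
position: [0.504, 0.3809, 0.1939]
eef_rot: [-0.001, 0.09, 0.996, -0.001]
wrist_force: [1.4, 0.4, 0.2]
grip_width: 0.001
grasp_force: 0.0
[262. 244.] 0.91 [0.5056 0.384  0.164 ]
[0.50468096 0.38144029 0.1954393 ]
tip px [257.66527739 256.57807305]
```

View pics/w6.png

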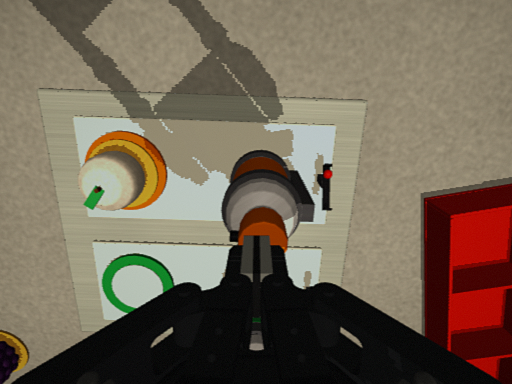

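The cap is under the tips, about 3 mm off (cap column 262, tips 257), and the dessert is still on its spot. I centre, then approach to just above the cap.

```bash
python3 -m handwheel '[[[0,0,0,0,0.25,0.3,0],[0,0,0,0,0,0.3,0],[0,0,0,0,0,0.2,0],[0,0,0,0,0,0.1,0],[0,0,0,0,0,0,0],[0,0,0,0,0,0,0],[0,0,0,0,0,0,0],[0,0,0,0,0,0,0],[0,0,0,0,0,0,0],[0,0,0,0,0,0,0]]]' 30
```

```text
clock: 17.5
position: [0.5049, 0.3843, 0.1863]
eef_rot: [0.0, 0.089, 0.996, -0.0]
wrist_force: [-0.3, 1.0, 1.2]
grip_width: -0.0
grasp_force: 0.0
```

```bash
python3 -m handwheel '[[[0,0,0,0,0,0.2,0],[0,0,0,0,0,0.1,0],[0,0,0,0,0,0.1,0],[0,0,0,0,0,0,0],[0,0,0,0,0,0,0],[0,0,0,0,0,0,0],[0,0,0,0,0,0,0],[0,0,0,0,0,0.5,0],[0,0,0,0,0,0.5,0],[0,0,0,0,0,0,0]]]' 30
```

```text
clock: 18.75
position: [0.5052, 0.3845, 0.1735]
eef_rot: [0.001, 0.089, 0.996, 0.0]
wrist_force: [-1.2, -1.0, 7.6]
grip_width: 0.004
grasp_force: 4.1
```

```bash
python3 -m handwheel '[[[0,0,0,0,0,0.2,0],[0,0,0,0,0,0,0],[0,0,0,0,0,0,0],[0,0,0,0,0,-1.2,0],[0,0,0,0,0,-1.5,0],[0,0,0,0,0,-2,0],[0,0,0,0,0,-2,0],[0,0,0,0,0,-1,0],[0,0,0,0,0,0,0],[0,0,0,0,0,0,0]]]' 30
python3 - <<'E'
from h import *
for n in("wrist","top","scene"):
    C=cam(n); im=shot(n,n+"7.png")
    for t,z in(("plain_dessert",.018),("free_place",.01)):
        for d in manip.pinpoint(t,n)[:3]: print(n,t,np.round(d["centre"]),round(d["confidence"],2),ray(C,d["centre"],z).round(4))
a=cv2.imread("pics/wrist7.png");b=cv2.imread("pics/scene7.png")[90:234,230:422]
cv2.imwrite("pics/m7.png",np.hstack([a,cv2.resize(b,(288,384))]))
o=manip.get_obs();print(o["position"])
E
```

```text
clock: 20.0
position: [0.5046, 0.3841, 0.2462]
eef_rot: [-0.001, 0.089, 0.996, -0.001]
wrist_force: [-0.7, -0.1, -0.2]
grip_width: 0.001
grasp_force: 0.0
wrist plain_dessert [136. 163.] 0.61 [0.478  0.2421 0.018 ]
top plain_dessert [180. 197.] 0.91 [0.4728 0.2533 0.018 ]
top plain_dessert [308. 226.] 0.73 [ 0.3968 -0.117   0.018 ]
top plain_dessert [268. 164.] 0.59 [ 0.5751 -0.0018  0.018 ]
top free_place [395. 172.] 0.67 [ 0.5565 -0.3706  0.01  ]
scene plain_dessert [207. 225.] 0.9 [ 0.4149 -0.1094  0.018 ]
scene plain_dessert [264. 235.] 0.85 [ 0.5831 -0.0218  0.018 ]
scene plain_dessert [288. 172.] 0.55 [0.4745 0.256  0.018 ]
scene free_place [176. 308.] 0.95 [ 0.5483 -0.3635  0.01  ]
[0.50487848 0.38428445 0.24713129]
```

View pics/m7.png

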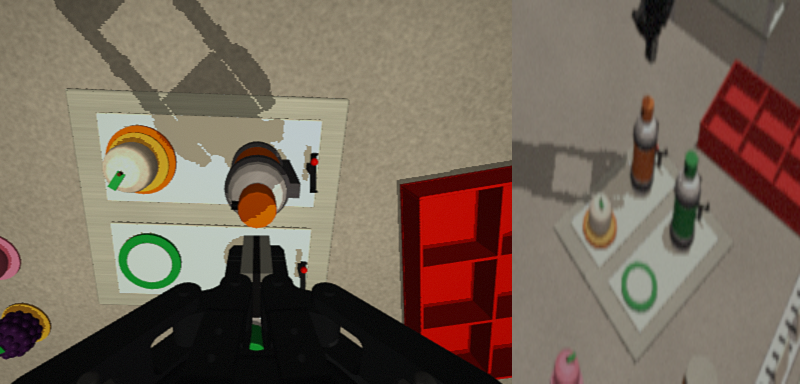

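The cap is back up at (257,205) in the wrist view, and the dessert still stands on its ring at (137,163). I return to pick it up.

```bash
python3 -m handwheel '[[[0,0,0,0,-1.5,0,0],[0,0,0,0.1,-2.5,0,0],[0,0,0,0.1,-2.5,0,0.5],[0,0,0,0.05,-2.5,0,1],[0,0,0,0,-2.5,0,1],[0,0,0,0,-1.8,0,1],[0,0,0,0,-1,0,1],[0,0,0,0,0,0,1],[0,0,0,0,0,0,1],[0,0,0,0,0,0,1]]]' 30
python3 - <<'E'
from h import *
C=cam("wrist"); im=shot("wrist","w8.png")
for d in manip.pinpoint("plain_dessert","wrist")[:2]: print(np.round(d["centre"]),round(d["confidence"],2),ray(C,d["centre"],.018).round(4))
print(toolrel([.477,.244,.0425]))
E
```

```text
clock: 21.7
position: [0.4771, 0.2446, 0.2471]
eef_rot: [-0.0, 0.089, 0.996, -0.0]
wrist_force: [0.5, -0.2, -0.0]
grip_width: 1.003
grasp_force: 0.0
[ 96. 257.] 0.96 [0.5655 0.011  0.018 ]
[254. 165.] 0.7 [0.4794 0.2412 0.018 ]
[-7.63343160e-03 -4.05798820e-02  2.04616115e+01]
```

```bash
python3 -m handwheel '[[[0,0,0,-0.1,-0.1,2.5,1],[0,0,0,0,0,2.7,1],[0,0,0,0,0,2.7,1],[0,0,0,0,0,2.7,1],[0,0,0,0,0,2.7,1],[0,0,0,0,0,2.7,1],[0,0,0,0,0,2.2,1],[0,0,0,0,0,1.5,1],[0,0,0,0,0,0.7,1],[0,0,0,0,0,0,1]]]' 30
python3 -m handwheel '[[[0,0,0,0,0,0,0.5],[0,0,0,0,0,0,0.3],[0,0,0,0,0,0,0.3],[0,0,0,0,0,0,0.3],[0,0,0,0,0,0,0.3],[0,0,0,0,0,0,0.3],[0,0,0,0,0,0,0.3],[0,0,0,0,0,0,0.3],[0,0,0,0,0,0,0.3],[0,0,0,0,0,0,0.3]]]' 30
python3 - <<'E'
from h import *
S=cam("scene");T=cam("top");C=cam("wrist")
w=shot("wrist","w9.png");t=shot("top","t9.png");s=shot("scene","s9.png")
# free disc & gold rim from top and scene masks
for n,c in(("top",T),("scene",S)):
    for d in manip.masks_of("free_place",n)[:2]:
        ys,xs=np.nonzero(d["pixels"]);P=np.array([ray(c,p,.01)[:2] for p in zip(xs,ys)],np.float32)
        print(n,round(d["confidence"],2),np.round(cv2.minEnclosingCircle(P)[0],4),P.mean(0).round(4))
    for d in manip.masks_of("finished_a",n)[:2]:
        print("fin",n,np.round(d["bbox"]))
# slate corners via dark mask in top
for n,c,im in(("top",T,t),("scene",S,s)):
    m=cv2.inRange(cv2.cvtColor(im,cv2.COLOR_RGB2HSV),(0,0,15),(180,60,75)); 
    k,l,st,ce=cv2.connectedComponentsWithStats(m)
    for i in range(1,k):
        if st[i,4]>2500: 
            cn=cv2.findContours((l==i).astype(np.uint8),0,2)[0][0][:,0]
            P=np.array([ray(c,p,.01)[:2] for p in cn],np.float32); print(n,"slate",cv2.minAreaRect(P))
E
```

```text
clock: 23.05
position: [0.4779, 0.2429, 0.0432]
eef_rot: [-0.0, 0.089, 0.996, -0.0]
wrist_force: [-0.6, 0.1, 0.3]
grip_width: 0.998
grasp_force: 0.0
clock: 24.3
position: [0.4784, 0.2431, 0.0442]
eef_rot: [0.001, 0.089, 0.996, 0.0]
wrist_force: [-0.3, 0.4, 6.6]
grip_width: 0.63
grasp_force: 31.9
top 0.94 [ 0.5485 -0.3756] [ 0.5475 -0.3757]
top 0.7 [ 0.5591 -0.2767] [ 0.5589 -0.2765]
fin top [315. 155. 341. 180.]
fin top [351. 161. 376. 183.]
scene 0.86 [ 0.5522 -0.3751] [ 0.5524 -0.3749]
fin scene [217. 256. 242. 276.]
fin scene [190. 272. 214. 302.]
top slate ((0.5569775700569153, -0.2759433686733246), (0.3402448296546936, 0.13123825192451477), 84.03121948242188)
top slate ((0.12953796982765198, 0.32381105422973633), (0.7444442510604858, 0.6063982844352722), 32.110565185546875)
scene slate ((-0.33402320742607117, 0.5395093560218811), (0.8182564973831177, 1.6672629117965698), 55.59117889404297)
scene slate ((0.5640345215797424, -0.2766553461551666), (0.33648157119750977, 0.12857414782047272), 83.9076919555664)
```

```bash
python3 -m handwheel '[[[0,0,0,0,0,-1,0.3],[0,0,0,0,0,-2.5,0.3],[0,0,0,0,0,-2.5,0.3],[0,0,0,-0.6,-2,-3,0.3],[0,0,0,-1.2,-4,-3,0.3],[0,0,0,-1.4,-4.6,0,0.3],[0,0,0,-1.4,-4.6,0,0.3],[0,0,0,-1.4,-4.6,0,0.3],[0,0,0,-1.4,-4.6,0,0.3],[0,0,0,-1.4,-4.6,0,0.3]]]' 30
python3 -m handwheel '[[[0,0,0,-1.2,-4.1,0,0.3],[0,0,0,-1.2,-4.1,0,0.3],[0,0,0,-1.2,-4.1,0,0.3],[0,0,0,-1.2,-4.1,0,0.3],[0,0,0,-1.2,-4.1,0,0.3],[0,0,0,-1.2,-4.1,0,0.3],[0,0,0,-1,-3,0,0.3],[0,0,0,-0.6,-2,0,0.3],[0,0,0,-0.3,-0.8,0,0.3],[0,0,0,-0.1,-0.2,0,0.3]]]' 30
python3 -m handwheel '[[[0,0,10,0,0,0,0.3],[0,0,10,0,0,0,0.3],[0,0,10,0,0,0,0.3],[0,0,10,0,0,0,0.3],[0,0,10,0,0,0,0.3],[0,0,10,0,0,0,0.3],[0,0,10,0,0,0,0.3],[0,0,10,0,0,0,0.3],[0,0,6,0,0,0,0.3],[0,0,0,0,0,0,0.3]]]' 30
python3 - <<'E'
from h import *
o=manip.get_obs();zb=o["position"][2]-.0251
for n in("wrist","top","scene"):
    C=cam(n); im=shot(n,n+"10.png")
    for t,z in(("plain_dessert",zb),("free_place",.01)):
        for d in manip.pinpoint(t,n)[:3]: print(n,t,np.round(d["centre"]),round(d["confidence"],2),ray(C,d["centre"],z).round(4))
    for d in manip.masks_of("free_place",n)[:2]:
        ys,xs=np.nonzero(d["pixels"]);P=np.array([ray(C,p,.01)[:2] for p in zip(xs,ys)],np.float32)
        c,r=cv2.minEnclosingCircle(P);print(n,"mask",round(d["confidence"],2),np.round(d["bbox"]),np.round(c,4),round(r,4))
print(o["position"],o["grasp_force"],zb)
E
```

```text
clock: 25.9
position: [0.5128, -0.0598, 0.1638]
eef_rot: [0.0, 0.089, 0.996, -0.0]
wrist_force: [1.4, 1.0, -1.8]
grip_width: 0.633
grasp_force: 32.1
clock: 27.15
position: [0.549, -0.3755, 0.1633]
eef_rot: [-0.0, 0.089, 0.996, 0.0]
wrist_force: [-0.0, -0.4, -0.8]
grip_width: 0.622
grasp_force: 32.1
clock: 28.4
position: [0.5493, -0.3746, 0.1636]
eef_rot: [-0.0, 0.744, 0.668, 0.0]
wrist_force: [0.1, -0.4, -1.7]
grip_width: 0.628
grasp_force: 32.1
wrist plain_dessert [254. 248.] 0.75 [ 0.546  -0.3769  0.1385]
wrist free_place [256. 180.] 0.95 [ 0.5474 -0.3753  0.01  ]
wrist free_place [255. 246.] 0.33 [ 0.5388 -0.4456  0.01  ]
wrist mask 0.78 [215. 138. 299. 193.] [ 0.5482 -0.3744] 0.04
top plain_dessert [266. 164.] 0.92 [0.5542 0.0048 0.1385]
top plain_dessert [411. 170.] 0.48 [ 0.543  -0.3763  0.1385]
top free_place [396. 172.] 0.82 [ 0.556  -0.3735  0.01  ]
top mask 0.53 [382. 162. 399. 184.] [ 0.5533 -0.3648] 0.0361
top mask 0.27 [116. 176. 131. 188.] [0.5236 0.4275] 0.021
scene plain_dessert [264. 236.] 0.93 [ 0.6405 -0.0897  0.1385]
scene plain_dessert [206. 228.] 0.82 [ 0.493  -0.1741  0.1385]
scene plain_dessert [164. 290.] 0.55 [ 0.5493 -0.3777  0.1385]
scene mask 0.58 [315. 127. 324. 134.] [0.4239 0.5403] 0.0262
scene mask 0.55 [162. 297. 189. 324.] [ 0.5517 -0.3742] 0.0393
[ 0.54932757 -0.37459858  0.1635518 ] 32.08937599785713 0.13845180185115935
```

View pics/wrist10.png

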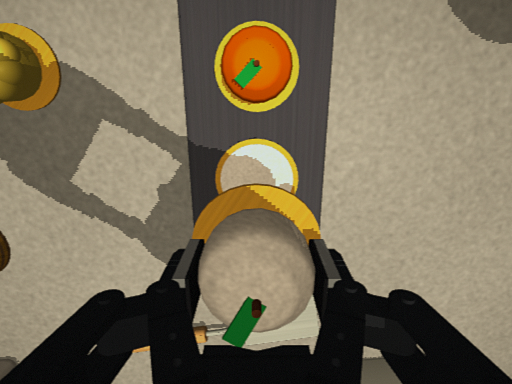

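The wrist view shows the free disc at (256,178), lined up with the held dessert at (257,260). The neighbouring finished dessert at (257,66) is clear of the fingers, so I lower.

```bash
python3 -m handwheel '[[[0,0,0,0.1,0,1.5,0.3],[0,0,0,0,0,2.2,0.3],[0,0,0,0,0,2.5,0.3],[0,0,0,0,0,2.4,0.3],[0,0,0,0,0,1.8,0.3],[0,0,0,0,0,1.1,0.3],[0,0,0,0,0,0.6,0.3],[0,0,0,0,0,0.3,0.3],[0,0,0,0,0,0.2,0.3],[0,0,0,0,0,0.05,0.3]]]' 30
python3 - <<'E'
from h import *
C=cam("wrist"); im=shot("wrist","w11.png")
for t in("plain_dessert","free_place"):
    for d in manip.pinpoint(t,"wrist")[:3]: print(t,np.round(d["centre"]),round(d["confidence"],2),ray(C,d["centre"],.01).round(4))
print(manip.get_obs()["position"])
E
```

```text
clock: 30.25
position: [0.5495, -0.3748, 0.0372]
eef_rot: [0.0, 0.744, 0.668, 0.0]
wrist_force: [0.2, -0.6, -1.4]
grip_width: 0.632
grasp_force: 32.1
plain_dessert [253. 242.] 0.77 [ 0.5462 -0.3747  0.01  ]
[ 0.54939769 -0.37474156  0.03714564]
```

View pics/w11.png

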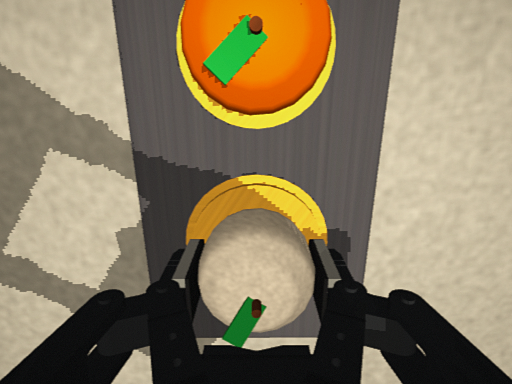

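The card sits concentric inside the gold rim (rim columns 186–328), about 1 mm above the disc. I set it down and release.

```bash
python3 -m handwheel '[[[0,0,0,0.1,0,0,0.3],[0,0,0,0.1,0,0.05,0.3],[0,0,0,0,0,0.05,0.3],[0,0,0,0,0,0.05,0.3],[0,0,0,0,0,0,0.3],[0,0,0,0,0,0,0.65],[0,0,0,0,0,0,0.7],[0,0,0,0,0,0,0.8],[0,0,0,0,0,0,0.9],[0,0,0,0,0,0,1]]]' 30
python3 -m handwheel '[[[0,0,0,0,0,0,1],[0,0,0,0,0,-1,1],[0,0,0,0,0,-2,1],[0,0,0,0,0,-3,1],[0,0,0,0,0,-3,1],[0,0,0,0,0,-3,1],[0,0,0,0,0,-3,1],[0,0,0,0,0,-2,1],[0,0,0,0,0,0,1],[0,0,0,0,0,0,1]]]' 30
python3 - <<'E'
from h import *
for n in("wrist","top","scene"):
    C=cam(n); im=shot(n,n+"12.png")
    for d in manip.pinpoint("plain_dessert",n)[:4]: print(n,np.round(d["centre"]),round(d["confidence"],2),ray(C,d["centre"],.01).round(4))
a=cv2.imread("pics/wrist12.png");b=cv2.imread("pics/scene12.png")
cv2.imwrite("pics/m12.png",np.hstack([a[:,100:412],b[:,130:430]]))
E
```

```text
clock: 31.65
position: [0.5495, -0.3727, 0.0353]
eef_rot: [0.0, 0.744, 0.668, -0.0]
wrist_force: [0.4, 0.2, 0.3]
grip_width: 0.997
grasp_force: 0.0
clock: 32.9
position: [0.5491, -0.3723, 0.2046]
eef_rot: [-0.001, 0.744, 0.668, -0.0]
wrist_force: [-0.1, 0.0, 0.2]
grip_width: 1.002
grasp_force: 0.0
wrist [252. 170.] 0.86 [ 0.5425 -0.3726  0.01  ]
top [269. 167.] 0.65 [ 0.5675 -0.0023  0.01  ]
top [396. 174.] 0.63 [ 0.5504 -0.3722  0.01  ]
scene [171. 313.] 0.88 [ 0.5481 -0.3825  0.01  ]
scene [208. 226.] 0.87 [ 0.4152 -0.1067  0.01  ]
scene [265. 239.] 0.8 [ 0.5914 -0.0259  0.01  ]
scene [160. 245.] 0.63 [ 0.3533 -0.2563  0.01  ]
```

View pics/m12.png

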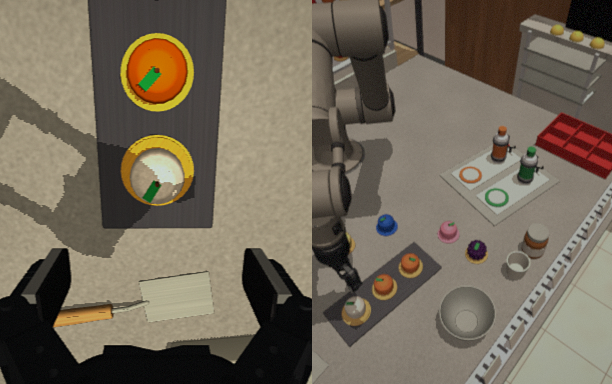

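The dessert stands upright in line on the free place at (157,172), the neighbour at (157,72) is undisturbed and the arm is clear. I hand it in.

```bash
python3 -c "
from plant import manip
print(manip.job_done())"
```

```text
the job is handed in; nothing more can be done
None
```

I handed the job in at about 33 s: the off-white dessert got a cap press of roughly half a second on the orange can's spot and now stands upright on the free slate place; the judge returned no verdict, and no coat check was available.

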